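Open the desk strongbox by its thumbwheel code

ROBOT

A 6-joint arm with a two-finger parallel gripper is mounted at the origin on the work surface; the furniture and walls round the work are solid. World frame = base frame: x ahead of the robot, y to its left, z up, the work surface at z = 0. Lengths are in m, angles in rad, forces in N, time in s.
With the tool pointing down it reaches from about 0.35 to 1 m from the base axis. Payload 7.1 kg.
Tool frame: the origin (TCP) lies on the centre line of the jaws, within the pads' length; the fingertips stand 8 mm ahead of it and the grasp point (between the pads) lies 11 mm behind it (robot.tcp_to_tips is the z of the fingertips in the tool frame, in m); z points along the fingers, y is the line along which they close (so a half turn about z gives the same grasp; the last joint's range is limited). The gripper opens to 85 mm and grips with 20 to 120 N. Pads are 22 mm wide; open, the fingers measure 114 mm over their backs; the gripper's body (76 mm by 85 mm) begins 54 mm behind the grasp point. The pads swing forward as they close: fully open they stand 13 mm farther back than shut.
Start: joints at [-1.161, 0.423, 1.63, -0, 1.089, -0.019], TCP at [0.26, -0.568, 0.239] pointing down, gripper open.
Joint ranges: [-3, 3], [-0.9, 2.11], [0.09, 2.58], [-1.31, 4.45], [0.11, 2.69], [-2.54, 2.54]. Speed limits (rad/s): [2.39, 2.39, 3.01, 3.14, 3.14, 3.14].

INTERFACE

Orientations are given as a unit quaternion [w, x, y, z].
In Python, from rig import robot gives the robot as it stands.
- The arm moves only by the tool step_arm, never from a script. Its argument "motion" is a list that holds one entry, the list of rows, each a list of 7 numbers: the shift along the tool's x, y, z each as a share of 1000 mm, from -1 to 1, then the turn, a rotation vector about the tool's x, y, z each as a share of 30 degrees, from -1 to 1, then the gripper's target within -1 to 1 (shut at 1, half-way at 0, fully open at -1). In form: [[[dx, dy, dz, wx, wy, wz, hand], ...]]. A call has 1 to 10 rows; each row is the pose to reach, as a shift and turn from the pose commanded when the call began, along the tool's axes at that moment; what a row does not reach only later rows make up. A row lasts 1/8 s, in which the tool goes at most 62.5 mm and 10.7 degrees, less where a joint would pass 70% of its speed; a pose out of reach is approached as far as the arm can. A call with a number of a shift or a turn outside -1 to 1 is refused whole. A call with a gripper value outside its range is refused whole. The fingers move at their own pace and stop on an object; the grip force is fixed at half the most. Time passes only in rows, so rows that repeat a pose let the fingers close. It gives the time, the measured TCP pose, the force, the opening and the grip force at its end, in the units of the state.
- robot.state(): the state, without advancing time (a new reading comes with each control period).
- robot.camera(name): name is "scene" or "top" or "wrist"; returns a dict with "img" (480x640x3 uint8, blue, green, red), "fovy" (degrees; the focal length in pixels is half the picture's height over the tangent of half this angle, whatever the lens; pixels are square), "cx", "cy" (the principal point, pixels), "extrinsics" (4x4, takes a point from camera to world coordinates); the wrist camera has in their place "tool_from_camera" (4x4, takes a point from camera to tool coordinates, whose origin is the TCP and whose axes are the flange's). Camera axes: x right, y up, looking along -z (the intrinsics and any distortion apply to the point x, -y, -z); pixel columns grow to the right and rows downward; lengths in m; the calibration is good to about 2 mm. A picture is of the moment at which its call begins: read the wrist's pose just before it. There is no depth.
- robot.job_done(): hands the job in; it is judged then, once.
The state is a dict: "clock": time; "q": joint angles; "joint_velocities": joint speeds; "joint_efforts": joint torques, N m; "position": TCP position; "orientation": TCP orientation; "force": force on the tool from outside, world axes, zero at the start; "wrist_torque": the same for the moment, N m; "grip_width": finger opening in m; "grip_force": force on a finger pad.
Only numpy, scipy, OpenCV 4.12 (cv2) and the standard library are available. Lean on these libraries where they do the work, as an engineer would, in place of code of your own. Each camera call takes 0.05 s, during which the arm holds its last target. There are 200 camera calls.

TASK

Open the strongbox on the desk: roll its three thumbwheels to the code four - two - five (from the left as the robot sees it; a wheel's number is the count of dots on its top, between the index bars), then slide the release catch to the left until the lid springs up, and let go, leaving the code set. Roll the wheels with a light fingertip and never force wheels or catch (25 N is too much): a catch that stops short means a wrong code. Leave the other things on the desk alone.

Things in the scene. Friction and masses are not known exactly. Their poses are not given: they have to be found in the camera images.
- strongbox: Grey steel strongbox, 160 (x) x 190 (y) x 64 mm high, fast on the desk. Origin: centre of its underside; z up, -x its front (to the robot), +y its left. The front 62 mm of its top is a flat lock plate (z = 64) with three thumbwheels and the release catch in one row at x = -50; behind it the lid, level with the plate, hinged at the back. The robot must never load it, wheels or catch by over 25 N.
- wheel_left (a joint): Angle of the left thumbwheel, rad; endless. Pushing its top away from the robot (box +x) raises it. Six faces with one to six dots, 60 deg apart, with click stops: n dots are on top at (n - 1) x 1.047, plus or minus whole turns of 6.283. Code: four dots, 3.142. Leaving a click takes some 1.5 to 3 N along the rim; it can rest between clicks, and counts as set within about 0.2 rad.
- wheel_middle (a joint): Angle of the middle thumbwheel, rad; endless. Pushing its top away from the robot (box +x) raises it. Six faces with one to six dots, 60 deg apart, with click stops: n dots are on top at (n - 1) x 1.047, plus or minus whole turns of 6.283. Code: two dots, 1.047. Leaving a click takes some 1.5 to 3 N along the rim; it can rest between clicks, and counts as set within about 0.2 rad.
- wheel_right (a joint): Angle of the right thumbwheel, rad; endless. Pushing its top away from the robot (box +x) raises it. Six faces with one to six dots, 60 deg apart, with click stops: n dots are on top at (n - 1) x 1.047, plus or minus whole turns of 6.283. Code: five dots, 4.189. Leaving a click takes some 1.5 to 3 N along the rim; it can rest between clicks, and counts as set within about 0.2 rad.
- wheel_left_top (a point): Nominal top of the left wheel, fixed to the box at (-50, 52, 73) mm. Smooth steel wheel, radius 18, 20 wide, axle along box y, 9 mm out of the plate, 18 free between wheels. Worn seats: each wheel truly stands up to 1.5 mm higher or lower, so feel for it. A fingertip pressed on top rolls it by friction (about 0.7), slipping if light: 6 to 12 N is right, slowly. Stiff: 15 N/mm.
- wheel_left_code (a point): Point on the rim of the left wheel in the middle of its face with four dots; turns with the wheel, and lies at wheel_left_top (give or take the wheel's 1.5 mm of height) when the wheel stands at the code.
- wheel_middle_top (a point): Nominal top of the middle wheel, fixed to the box at (-50, 14, 73) mm. Smooth steel wheel, radius 18, 20 wide, axle along box y, 9 mm out of the plate, 18 free between wheels. Worn seats: each wheel truly stands up to 1.5 mm higher or lower, so feel for it. A fingertip pressed on top rolls it by friction (about 0.7), slipping if light: 6 to 12 N is right, slowly. Stiff: 15 N/mm.
- wheel_middle_code (a point): Point on the rim of the middle wheel in the middle of its face with two dots; turns with the wheel, and lies at wheel_middle_top (give or take the wheel's 1.5 mm of height) when the wheel stands at the code.
- wheel_right_top (a point): Nominal top of the right wheel, fixed to the box at (-50, -24, 73) mm. Smooth steel wheel, radius 18, 20 wide, axle along box y, 9 mm out of the plate, 18 free between wheels. Worn seats: each wheel truly stands up to 1.5 mm higher or lower, so feel for it. A fingertip pressed on top rolls it by friction (about 0.7), slipping if light: 6 to 12 N is right, slowly. Stiff: 15 N/mm.
- wheel_right_code (a point): Point on the rim of the right wheel in the middle of its face with five dots; turns with the wheel, and lies at wheel_right_top (give or take the wheel's 1.5 mm of height) when the wheel stands at the code.
- catch (a joint): Travel of the release catch, m: 0 at rest at the right end, up to 0.018 when slid along the box's +y (left). A spring of 1 to 3 N returns it. With the right code it goes over and frees the lid at about 0.014; with a wrong code it stops dead at 0.003 to 0.005.
- catch_top (a point): Top centre of the catch's dark ridged grip, moves with it; at rest at box position (-50, -68, 78) mm. The grip is 20 (x) x 12 (y) mm and 14 mm above the plate, on a 26 x 26 x 4 mm slide. Push it from its right or pinch it across x.
- lid (a joint): Angle of the lid, rad: 0 shut; once freed its damped spring lifts it to 0.55 within about a second, the front edge rising 50 mm.
- sharpener: Steel pencil sharpener, 15 x 25 x 12 mm, lying on the wooden drawer chest left of the box. Leave alone. Origin: underside centre.
- thread_reel: Wooden reel of thread, 28 mm across, 40 mm high, standing a little beyond the box's right end. Leave alone. Origin: underside centre.

How it is judged:
By the outcome, as a careful person would: the job done as asked, in the order asked, and still so for the second after the job is handed in, with the robot touching nothing.
It also fails if it takes over 72 s, if anything falls off the work surface, if the arm or the gripper's body presses on something with over 40 N, if the wrist force passes 120 N, or if a joint passes its speed limit or range.

## Working session

There is one attempt and no reset: what is moved stays moved. The work goes in short steps, Python scripts to look and compute and a tool call to move; the robot and the scene stay as the last step left them, time stands still between calls to the robot, and variables do not carry over. Pictures are saved under pics/ and viewed, at most 10 in all, crops included, and the job is handed in when it is done.

Besides the shell and the picture viewer there is one more tool, called after "Request:" by a JSON object that holds its "name" and its "arguments", one argument or row to a line. step_arm: Moves the arm, as the interface text tells. Shift numbers are shares of 1000 mm and turn numbers shares of 30 degrees, none past 1 either way. Its arguments: {"type":"object","properties":{"motion":{"type":"array","items":{"type":"array","items":{"type":"array","items":{"type":"number"}}}}},"required":["motion"]}

```bash
ls; mkdir -p pics; python3 - <<'E'
from rig import robot
import cv2,numpy as np,json
s=robot.state();print(s)
ims=[]
for n in("scene","top"):
    c=robot.camera(n);cv2.imwrite(f"pics/{n}0.png",c["img"]);print(n,{k:(v.tolist() if hasattr(v,'tolist') else v) for k,v in c.items() if k!="img"})
E
```

```text
pics
{'clock': 0.0, 'q': array([-1.16101927e+00,  4.23850240e-01,  1.63070388e+00,  6.06955699e-06,
        1.08858250e+00, -1.90187359e-02]), 'joint_velocities': array([-0.00149446, -0.00175071,  0.00019654, -0.00221106, -0.00024656,
        0.0003481 ]), 'joint_efforts': array([-1.25877959e-03, -5.57384026e+01, -2.81745225e+01,  4.35134041e-05,
        7.32941553e-03, -2.84938392e-05]), 'position': array([ 0.25965986, -0.56791719,  0.23853435]), 'orientation': array([-7.57816625e-04,  9.77104683e-01,  2.12757707e-01, -1.47235016e-04]), 'force': array([0.32499073, 0.31686125, 0.41191707]), 'wrist_torque': array([-0.02869901,  0.01557309,  0.00381538]), 'grip_force': 0.0, 'grip_width': 0.08545690579095931}
scene {'fovy': 47.66624255404244, 'cx': 317.5074438798606, 'cy': 245.344213610138, 'extrinsics': [[-0.8714924355322331, 0.31392379794468345, -0.37676621915198544, 0.18302899528212957], [-0.4902218788440564, -0.5788708066002716, 0.651606552122179, 0.3793478928984224], [-0.013544161572409695, 0.7525692249553768, 0.6583738431448837, 0.6490173275983419], [0.0, 0.0, 0.0, 1.0]]}
top {'fovy': 44.8506604556245, 'cx': 327.02794732874133, 'cy': 238.89684694171675, 'extrinsics': [[0.010964064997317743, 0.9875334375579077, -0.15702706449461834, 0.3333489482076283], [-0.9996356577927492, 0.0069512667250993835, -0.026081249206548217, -0.20487042533224345], [-0.02466456867638554, 0.1572558094188541, 0.9872498515857215, 1.056572314924273], [0.0, 0.0, 0.0, 1.0]]}
```

View pics/scene0.png

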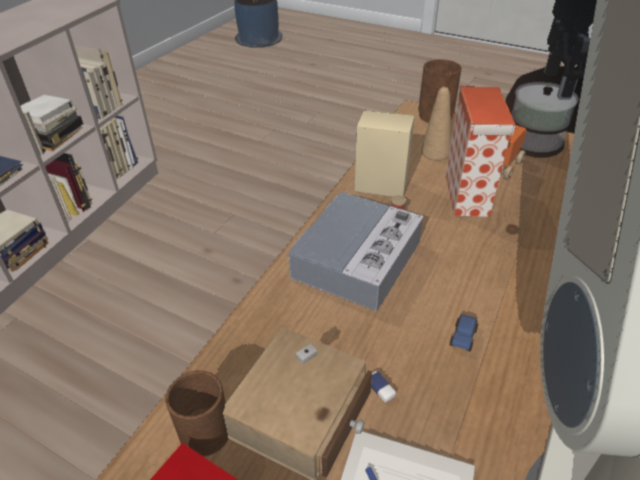

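View pics/top0.png

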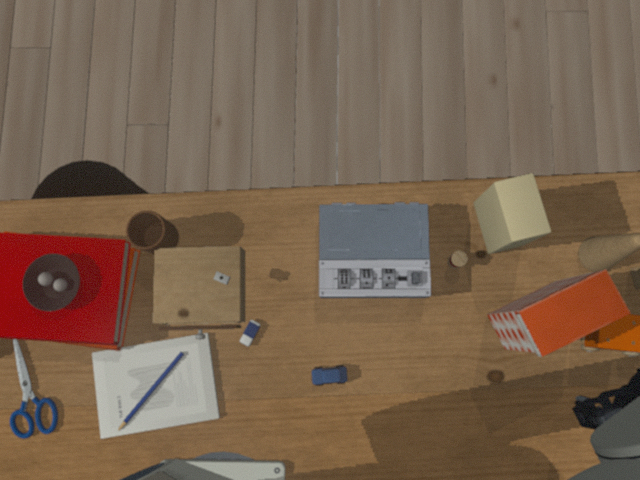

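The scene view shows the box at about (355,250), with the lock plate facing the robot and the tall dotted carton to its right. In the top view the box top spans pixels (319..431, 204..297). Its wheels are at about (344,278), (366,278) and (389,278), the catch is at (417,278) and the reel at (459,258).

```bash
cat > h.py <<'E'
from rig import robot
import cv2,numpy as np
from scipy.spatial.transform import Rotation as R
def pose(s):
    q=s["orientation"];T=np.eye(4);T[:3,:3]=R.from_quat([*q[1:],q[0]]).as_matrix();T[:3,3]=s["position"];return T
def wristE(c,s): return pose(s)@c["tool_from_camera"]
def ray(c,E,uv):
    f=240/np.tan(np.radians(c["fovy"])/2);E=np.asarray(E)
    d=np.array([(uv[0]-c["cx"])/f,-(uv[1]-c["cy"])/f,-1]);return E[:3,3],E[:3,:3]@d
def onz(c,E,uv,z):
    o,d=ray(c,E,uv);return o+d*(z-o[2])/d[2]
def proj(c,E,p):
    f=240/np.tan(np.radians(c["fovy"])/2);q=np.linalg.inv(E)@np.append(p,1);return np.array([c["cx"]+f*q[0]/-q[2],c["cy"]+f*q[1]/q[2]])
def tri(rays):
    A=np.zeros((3,3));b=np.zeros(3)
    for o,d in rays:
        d=d/np.linalg.norm(d);P=np.eye(3)-np.outer(d,d);A+=P;b+=P@o
    x=np.linalg.solve(A,b);return x,[np.linalg.norm(np.cross(x-o,d/np.linalg.norm(d))) for o,d in rays]
E
python3 - <<'E'
from h import *
t=robot.camera("top");sc=robot.camera("scene")
im=t["img"];hsv=cv2.cvtColor(im,cv2.COLOR_BGR2HSV)
m=((hsv[...,1]<25)&(hsv[...,2]>130)).astype(np.uint8);m[:, :300]=0;m[:, 445:]=0;m[:250]=0;m[305:]=0
m=cv2.morphologyEx(m,cv2.MORPH_CLOSE,np.ones((15,15)))
c=max(cv2.findContours(m,0,2)[0],key=cv2.contourArea)
r=cv2.minAreaRect(c);bp=cv2.boxPoints(r);print(r,bp)
P=np.array([onz(t,t["extrinsics"],p,.064) for p in bp]);print(P.round(4))
# scene mask
h2=cv2.cvtColor(sc["img"],cv2.COLOR_BGR2HSV)
m=((h2[...,1]<25)&(h2[...,2]>120)).astype(np.uint8);m[:, :330]=0;m[:, 430:]=0;m[:195]=0;m[310:]=0
m=cv2.morphologyEx(m,cv2.MORPH_CLOSE,np.ones((11,11)))
c=max(cv2.findContours(m,0,2)[0],key=cv2.contourArea);b2=cv2.boxPoints(cv2.minAreaRect(c))
ap=cv2.approxPolyDP(c,6,True)[:,0];print(ap)
print(np.array([onz(sc,sc["extrinsics"],p,.064) for p in ap.astype(float)]).round(4))
for p in P: 
    u=proj(sc,sc["extrinsics"],p);print('proj',u.round(1))
    n=min(ap,key=lambda a:np.linalg.norm(a-u)); k=list(P[:,0]).index(p[0])
    print(n,tri([ray(t,t["extrinsics"],bp[k]),ray(sc,sc["extrinsics"],n)]))
E
```

```text
((374.4999694824219, 277.4999694824219), (110.99998474121094, 34.99999237060547), -0.0) [[318.99997 294.99997]
 [318.99997 259.99997]
 [429.99997 259.99997]
 [429.99997 294.99997]]
[[ 0.3944 -0.166   0.064 ]
 [ 0.4544 -0.1652  0.064 ]
 [ 0.4559 -0.3553  0.064 ]
 [ 0.3961 -0.3543  0.064 ]]
[[338 195]
 [330 203]
 [331 293]
 [351 300]
 [339 295]
 [339 285]
 [365 282]
 [375 287]
 [375 306]
 [367 307]
 [376 309]
 [377 287]
 [422 216]]
[[ 0.5534 -0.3393  0.064 ]
 [ 0.5547 -0.3109  0.064 ]
 [ 0.4475 -0.1155  0.064 ]
 [ 0.415  -0.1171  0.064 ]
 [ 0.4351 -0.1176  0.064 ]
 [ 0.4448 -0.1359  0.064 ]
 [ 0.4131 -0.1604  0.064 ]
 [ 0.3954 -0.158   0.064 ]
 [ 0.3793 -0.1231  0.064 ]
 [ 0.3886 -0.1158  0.064 ]
 [ 0.3756 -0.1185  0.064 ]
 [ 0.3928 -0.1595  0.064 ]
 [ 0.3963 -0.3536  0.064 ]]
proj [377.9 283.9]
[377 287] (array([ 0.3949812 , -0.16570866,  0.05728907]), [np.float64(0.0002056869641687774), np.float64(0.00020568696416883124)])
proj [342.3 271. ]
[339 285] (array([ 0.45857263, -0.16386403,  0.03237557]), [np.float64(0.00034928119115259723), np.float64(0.0003492811911526201)])
proj [390.7 205.6]
[422 216] (array([ 0.42870708, -0.36251819,  0.0544858 ]), [np.float64(0.028826060147232272), np.float64(0.028826060147232137)])
proj [422.2 215.8]
[422 216] (array([ 0.39633818, -0.35437046,  0.06338676]), [np.float64(0.0001551760837284717), np.float64(0.00015517608372855545)])
```

```bash
python3 - <<'E'
from h import *
s=robot.state();c=robot.camera("wrist");print(c["tool_from_camera"],c["fovy"],c["cx"],c["cy"])
T=pose(s)
# target: tool x along box x (yaw .5deg), z down ; want camera to centre on wheels row mid
y=np.radians(.5);Rt=np.array([[np.cos(y),np.sin(y),0],[np.sin(y),-np.cos(y),0],[0,0,-1]])
print('rotvec deg',np.degrees(R.from_matrix(T[:3,:3].T@Rt).as_rotvec()))
for p in([.26,-.568,.34],[.40,-.26,.30],[.36,-.26,.26]):
    print(p,(T[:3,:3].T@(np.array(p)-T[:3,3])).round(4))
    W=np.eye(4);W[:3,:3]=Rt;W[:3,3]=p;E=W@c["tool_from_camera"]
    for q in([.425,-.208,.073],[.425,-.328,.078]):print('  px',proj(c,E,q).round())
E
```

```text
[[-5.66757395e-04  9.60648617e-01  2.77765933e-01  7.16989296e-02]
 [ 9.99999122e-01  8.77180329e-04 -9.93300973e-04 -1.50733816e-03]
 [-1.19786402e-03  2.77765126e-01 -9.60648271e-01 -1.34718759e-01]
 [ 0.00000000e+00  0.00000000e+00  0.00000000e+00  1.00000000e+00]] 70.42500285377645 322.7017352081715 236.69359551964382
rotvec deg [-5.59265623e-02  1.15459070e-02  2.40684853e+01]
[0.26, -0.568, 0.34] [ 3.000e-04 -1.000e-04 -1.012e-01]
  px [-16.  43.]
  px [95. 43.]
[0.4, -0.26, 0.3] [ 0.2557 -0.222  -0.061 ]
  px [275. 184.]
  px [389. 185.]
[0.36, -0.26, 0.26] [ 0.2193 -0.2386 -0.0209]
  px [268. 146.]
  px [400. 147.]
```

Request:
{"name": "step_arm", "arguments": {
  "motion": [
    [[0, 0, -0.06, 0, 0, 0, 1], [0, 0, -0.1, 0, 0, 0, 1], [0.05, -0.044, -0.1, 0, 0, 0.2, 1], [0.1, -0.088, -0.1, 0, 0, 0.4, 1], [0.15, -0.132, -0.08, 0, 0, 0.6, 1], [0.2, -0.176, -0.05, 0, 0, 0.802, 1], [0.2557, -0.222, -0.02, 0, 0, 0.802, 1], [0.2557, -0.222, 0.0185, 0, 0, 0.802, 1], [0.2557, -0.222, 0.0185, 0, 0, 0.802, 1]]
  ]
}}

```text
clock: 1.38
position: [0.3988, -0.2569, 0.218]
orientation: [-0.002, 1.0, 0.006, -0.003]
force: [0.4, -0.5, 0.1]
grip_width: 0.0001
grip_force: 0.0
```

```bash
python3 - <<'E'
from h import *
s=robot.state();c=robot.camera("wrist");E=wristE(c,s);print(s["clock"],s["position"],s["orientation"],s["force"],s["grip_width"])
np.savez("w1.npz",img=c["img"],E=E)
im=c["img"]
for q in([.425,-.208,.073],[.425,-.246,.073],[.425,-.284,.073],[.425,-.328,.078],[.395,-.165,.064],[.395,-.355,.064]):print(proj(c,E,q).round())
cv2.imwrite("pics/w1.png",im)
E
```

```text
1.375 [ 0.39877634 -0.25693011  0.21797644] [-0.00194824  0.99997577  0.00612543 -0.00267086] [ 0.37594123 -0.53669186  0.14062187] 5.019500408688043e-05
[266. 193.]
[312. 194.]
[358. 194.]
[413. 196.]
[220. 225.]
[437. 228.]
```

View pics/w1.png

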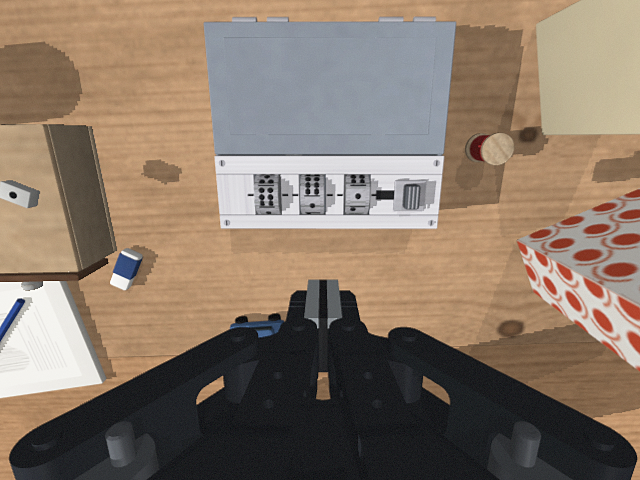

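The predicted wheel positions (266,193), (312,194) and (358,194), and the catch at (413,196), match the picture. A zoom on the wheels will show the dots.

```bash
python3 - <<'E'
import cv2,numpy as np
im=np.load("w1.npz")["img"]
cv2.imwrite("pics/w1z.png",cv2.resize(im[150:235,240:445][:, :],None,fx=3.9,fy=3.9,interpolation=cv2.INTER_CUBIC))
E
```

```text
(no output)
```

View pics/w1z.png

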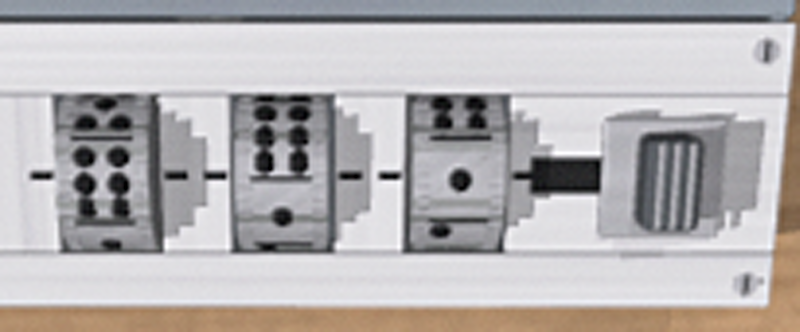

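The left wheel shows 6, the right wheel 1, and the middle wheel rests between 6 and 1. That means left −2 faces, middle +1.5 and right −2. I'll go above the left wheel and check how well the arm settles.

Request:
{"name": "step_arm", "arguments": {
  "motion": [
    [[0.0345, -0.0517, 0.04, 0, 0, 0, 1], [0.0345, -0.0517, 0.09, 0, 0, 0, 1], [0.0345, -0.0517, 0.12, 0, 0, 0, 1], [0.0345, -0.0517, 0.125, 0, 0, 0, 1], [0.0345, -0.0517, 0.125, 0, 0, 0, 1], [0.0345, -0.0517, 0.125, 0, 0, 0, 1]]
  ]
}}

```text
clock: 2.17
position: [0.4352, -0.2093, 0.0975]
orientation: [0.001, 1.0, 0.004, 0.001]
force: [-0.9, 0.4, -0.1]
grip_width: 0.0002
grip_force: 0.0
```

```bash
python3 - <<'E'
from h import *
from scipy.optimize import brentq
s=robot.state();print(s["clock"],s["position"],s["orientation"],s["force"])
c=robot.camera("wrist");d=np.load("w1.npz");E=d["E"]
# wheel offsets from face-boundary rows seen in w1z ; angle a measured from top, + towards +x
for n,y,rows in(("L",-.208,(135,222)),("M",-.246,(178,)),("R",-.284,(137,220))):
    for r in rows:
        v=150+r/3.9
        f=lambda a:proj(c,E,[.425+.018*np.sin(a),y,.055+.018*np.cos(a)])[1]-v
        print(n,r,np.degrees(brentq(f,-1,1)).round(1))
E
```

```text
2.175 [ 0.43524345 -0.20930302  0.09747098] [7.53660127e-04 9.99990649e-01 4.01238638e-03 1.42656590e-03] [-0.88699173  0.40510052 -0.14593902]
L 135 22.7
L 222 -43.8
M 178 -4.8
R 137 24.3
R 220 -36.9
```

Request:
{"name": "step_arm", "arguments": {
  "motion": [
    [[0, 0, 0.006, 0, 0, 0, 1], [0, 0, 0.011, 0, 0, 0, 1], [0, 0, 0.011, 0, 0, 0, 1], [0, 0, 0.011, 0, 0, 0, 1]]
  ]
}}

```text
clock: 2.72
position: [0.4341, -0.2081, 0.0847]
orientation: [-0.0, 1.0, 0.004, -0.0]
force: [0.6, -0.8, 0.1]
grip_width: -0.0001
grip_force: 0.0
```

Request:
{"name": "step_arm", "arguments": {
  "motion": [
    [[0, 0, 0.001, 0, 0, 0, 1], [0, 0, 0.002, 0, 0, 0, 1], [0, 0, 0.002, 0, 0, 0, 1], [0, 0, 0.002, 0, 0, 0, 1]]
  ]
}}

```text
clock: 3.22
position: [0.4342, -0.2082, 0.0828]
orientation: [-0.0, 1.0, 0.004, 0.0]
force: [0.3, -0.2, 0.5]
grip_width: 0.0001
grip_force: 0.0
```

Request:
{"name": "step_arm", "arguments": {
  "motion": [
    [[0, 0, 0.0005, 0, 0, 0, 1], [0, 0, 0.001, 0, 0, 0, 1], [0, 0, 0.001, 0, 0, 0, 1]]
  ]
}}

```text
clock: 3.6
position: [0.4341, -0.2082, 0.0818]
orientation: [-0.0, 1.0, 0.004, -0.0]
force: [0.5, 0.7, 1.2]
grip_width: -0.0001
grip_force: 0.0
```

Request:
{"name": "step_arm", "arguments": {
  "motion": [
    [[0, 0, 0.0003, 0, 0, 0, 1], [0, 0, 0.0006, 0, 0, 0, 1], [0, 0, 0.0006, 0, 0, 0, 1]]
  ]
}}

```text
clock: 3.98
position: [0.4342, -0.2082, 0.0813]
orientation: [0.0, 1.0, 0.004, 0.0]
force: [0.5, 0.4, 0.8]
grip_width: -0.0
grip_force: 0.5
```

Request:
{"name": "step_arm", "arguments": {
  "motion": [
    [[0, 0, 0.0004, 0, 0, 0, 1], [0, 0, 0.0008, 0, 0, 0, 1], [0, 0, 0.0008, 0, 0, 0, 1]]
  ]
}}

```text
clock: 4.35
position: [0.4345, -0.2083, 0.0808]
orientation: [0.0, 1.0, 0.004, 0.0]
force: [-0.1, 1.2, 5.7]
grip_width: -0.0002
grip_force: 2.7
```

Request:
{"name": "step_arm", "arguments": {
  "motion": [
    [[0, 0, 0.0004, 0, 0, 0, 1], [-0.002, 0, 0.0004, 0, 0, 0, 1], [-0.004, 0, 0.0004, 0, 0, 0, 1], [-0.006, 0, 0.0004, 0, 0, 0, 1], [-0.008, 0, 0.0004, 0, 0, 0, 1], [-0.01, 0, 0.0004, 0, 0, 0, 1], [-0.01, 0, 0.0004, 0, 0, 0, 1]]
  ]
}}

```text
clock: 5.22
position: [0.4254, -0.2085, 0.0813]
orientation: [0.0, 1.0, 0.004, 0.001]
force: [-0.7, 2.9, 16.0]
grip_width: -0.0
grip_force: 8.0
```

Request:
{"name": "step_arm", "arguments": {
  "motion": [
    [[0, 0, -0.0004, 0, 0, 0, 1], [-0.002, 0, -0.0004, 0, 0, 0, 1], [-0.004, 0, -0.0003, 0, 0, 0, 1], [-0.006, 0, -0.0002, 0, 0, 0, 1], [-0.008, 0, 0.0, 0, 0, 0, 1], [-0.009, 0, 0.0, 0, 0, 0, 1], [-0.009, 0, 0.0, 0, 0, 0, 1]]
  ]
}}

```text
clock: 6.1
position: [0.4159, -0.2086, 0.0811]
orientation: [0.0, 1.0, 0.004, 0.001]
force: [-2.3, 1.4, 16.6]
grip_width: 0.0002
grip_force: 8.1
```

```bash
python3 - <<'E'
from h import *
c=robot.camera("scene");im=c["img"]
cv2.imwrite("pics/s1.png",cv2.resize(im[195:290,325:440],None,fx=6,fy=6,interpolation=cv2.INTER_CUBIC))
E
```

```text
(no output)
```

View pics/s1.png

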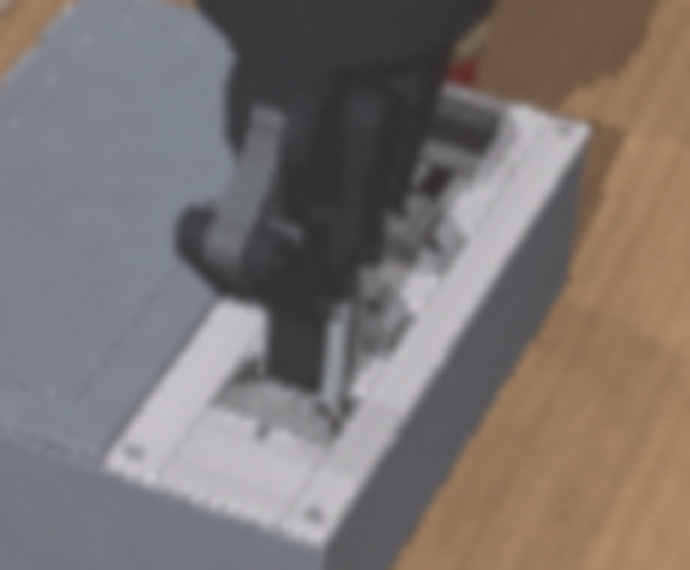

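The scene view (the finger's contact at about (330,400) in the crop) is too coarse to read the dots. I'll take the second stroke with a lighter press and check the force at its start.

Request:
{"name": "step_arm", "arguments": {
  "motion": [
    [[0, 0, -0.004, 0, 0, 0, 1], [0.01, 0, -0.004, 0, 0, 0, 1], [0.0175, 0, -0.004, 0, 0, 0, 1], [0.0175, 0, -0.003, 0, 0, 0, 1], [0.0175, 0, -0.0015, 0, 0, 0, 1], [0.0175, 0, -0.0006, 0, 0, 0, 1], [0.0175, 0, -0.0005, 0, 0, 0, 1], [0.0175, 0, -0.0005, 0, 0, 0, 1]]
  ]
}}

```text
clock: 7.15
position: [0.433, -0.2082, 0.081]
orientation: [0.0, 1.0, 0.004, 0.0]
force: [-0.7, 2.2, 7.3]
grip_width: -0.0003
grip_force: 4.0
```

Request:
{"name": "step_arm", "arguments": {
  "motion": [
    [[-0.002, 0, 0, 0, 0, 0, 1], [-0.004, 0, 0, 0, 0, 0, 1], [-0.006, 0, 0, 0, 0, 0, 1], [-0.008, 0, -0.0001, 0, 0, 0, 1], [-0.01, 0, -0.0001, 0, 0, 0, 1], [-0.012, 0, -0.0001, 0, 0, 0, 1], [-0.0145, 0, -0.0001, 0, 0, 0, 1], [-0.017, 0, -0.0001, 0, 0, 0, 1], [-0.0188, 0, -0.0001, 0, 0, 0, 1], [-0.0188, 0, -0.0001, 0, 0, 0, 1]]
  ]
}}

```text
clock: 8.4
position: [0.414, -0.2085, 0.0813]
orientation: [0.0, 1.0, 0.004, 0.0]
force: [-1.9, 2.0, 10.7]
grip_width: 0.0002
grip_force: 5.7
```

Request:
{"name": "step_arm", "arguments": {
  "motion": [
    [[0, 0, -0.03, 0, 0, 0, 1], [-0.029, 0.0375, -0.079, 0, 0, 0, 1], [-0.029, 0.0375, -0.079, 0, 0, 0, 1], [-0.029, 0.0375, -0.079, 0, 0, 0, 1]]
  ]
}}

```text
clock: 8.9
position: [0.3848, -0.2461, 0.1595]
orientation: [-0.0, 1.0, 0.004, 0.0]
force: [-0.3, 0.0, 0.3]
grip_width: -0.0005
grip_force: 0.0
```

```bash
cat >> h.py <<'E'
def look(fn,x0=.4235):
    s=robot.state();c=robot.camera("wrist");E=wristE(c,s);im=c["img"]
    print(s["clock"],s["position"],s["force"])
    P=np.array([proj(c,E,[x,y,.073]) for x in(x0-.028,x0+.028) for y in(-.19,-.355)])
    a=np.maximum(P.min(0).astype(int),0);b=P.max(0).astype(int)
    k=min(800/(b[0]-a[0]),600/(b[1]-a[1]))
    cv2.imwrite(fn,cv2.resize(im[a[1]:b[1],a[0]:b[0]],None,fx=k,fy=k,interpolation=cv2.INTER_CUBIC));print(a,b,k)
    np.savez("last.npz",img=im,E=E)
    for y in(-.208,-.246,-.284,-.328):print((proj(c,E,[x0,y,.073])-a)*k)
E
python3 -c "
from h import *
look('pics/w2.png')"
```

```text
8.9 [ 0.38482462 -0.24612811  0.15954426] [-0.31285989  0.02095665  0.28150315]
[236 145] [498 232] 3.053435114503817
[ 94.97953413 136.73242838]
[273.14658864 137.96274802]
[451.14261509 139.19188663]
[657.02993431 140.61362654]
```

View pics/w2.png

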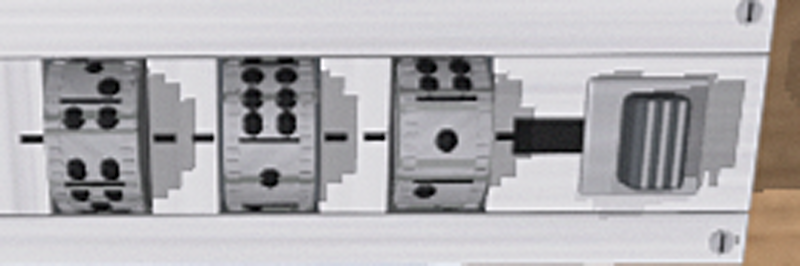

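Left now shows 4, centred (bars at rows 100 and 184, index at 138). The middle wheel is still between 6 and 1 and the right wheel is at 1. Middle wheel next.

Request:
{"name": "step_arm", "arguments": {
  "motion": [
    [[0.0317, 0, 0.03, 0, 0, 0, 1], [0.0317, 0, 0.065, 0, 0, 0, 1], [0.0317, 0, 0.073, 0, 0, 0, 1], [0.0317, 0, 0.0755, 0, 0, 0, 1], [0.0317, 0, 0.0765, 0, 0, 0, 1], [0.0317, 0, 0.0765, 0, 0, 0, 1]]
  ]
}}

```text
clock: 9.7
position: [0.4173, -0.2461, 0.084]
orientation: [0.0, 1.0, 0.004, 0.001]
force: [0.6, 0.5, 0.0]
grip_width: 0.0004
grip_force: 0.0
```

Request:
{"name": "step_arm", "arguments": {
  "motion": [
    [[0, 0, 0.0007, 0, 0, 0, 1], [0, 0, 0.0014, 0, 0, 0, 1], [0, 0, 0.0014, 0, 0, 0, 1]]
  ]
}}

```text
clock: 10.07
position: [0.4169, -0.2459, 0.0818]
orientation: [0.0, 1.0, 0.004, 0.0]
force: [-0.6, 0.1, 0.1]
grip_width: 0.0001
grip_force: 0.0
```

Request:
{"name": "step_arm", "arguments": {
  "motion": [
    [[0, 0, 0.0004, 0, 0, 0, 1], [0, 0, 0.0008, 0, 0, 0, 1], [0, 0, 0.0008, 0, 0, 0, 1]]
  ]
}}

```text
clock: 10.45
position: [0.4169, -0.2458, 0.0809]
orientation: [-0.0, 1.0, 0.004, -0.0]
force: [-0.1, -0.2, 0.1]
grip_width: -0.0002
grip_force: 0.0
```

Request:
{"name": "step_arm", "arguments": {
  "motion": [
    [[0, 0, 0.0004, 0, 0, 0, 1], [0, 0, 0.0008, 0, 0, 0, 1], [0, 0, 0.0008, 0, 0, 0, 1]]
  ]
}}

```text
clock: 10.82
position: [0.417, -0.2458, 0.0803]
orientation: [0.0, 1.0, 0.004, 0.0]
force: [-0.0, 0.1, 3.5]
grip_width: 0.0002
grip_force: 1.7
```

Request:
{"name": "step_arm", "arguments": {
  "motion": [
    [[0, 0, 0.0004, 0, 0, 0, 1], [0, 0, 0.0004, 0, 0, 0, 1], [0.002, 0, 0.0004, 0, 0, 0, 1], [0.004, 0, 0.0004, 0, 0, 0, 1], [0.006, 0, 0.0004, 0, 0, 0, 1], [0.008, 0, 0.0004, 0, 0, 0, 1], [0.01, 0, 0.0004, 0, 0, 0, 1], [0.012, 0, 0.0004, 0, 0, 0, 1], [0.0141, 0, 0.0004, 0, 0, 0, 1], [0.0141, 0, 0.0004, 0, 0, 0, 1]]
  ]
}}

```text
clock: 12.08
position: [0.4313, -0.2457, 0.08]
orientation: [0.0, 1.0, 0.004, 0.0]
force: [-0.0, 1.0, 5.3]
grip_width: -0.0
grip_force: 2.8
```

Request:
{"name": "step_arm", "arguments": {
  "motion": [
    [[0, 0, -0.004, 0, 0, 0, 1], [-0.0141, 0, -0.004, 0, 0, 0, 1], [-0.0141, 0, -0.004, 0, 0, 0, 1], [-0.0141, 0, -0.002, 0, 0, 0, 1], [-0.0141, 0, -0.0008, 0, 0, 0, 1], [-0.0141, 0, 0.0001, 0, 0, 0, 1], [-0.0141, 0, 0.0001, 0, 0, 0, 1], [-0.0141, 0, 0.0001, 0, 0, 0, 1]]
  ]
}}

```text
clock: 13.08
position: [0.4174, -0.246, 0.0801]
orientation: [0.0, 1.0, 0.005, 0.0]
force: [-0.7, 1.0, 8.2]
grip_width: -0.0004
grip_force: 4.1
```

Request:
{"name": "step_arm", "arguments": {
  "motion": [
    [[0.002, 0, 0, 0, 0, 0, 1], [0.004, 0, 0, 0, 0, 0, 1], [0.006, 0, 0.0001, 0, 0, 0, 1], [0.008, 0, 0.0001, 0, 0, 0, 1], [0.01, 0, 0.0002, 0, 0, 0, 1], [0.012, 0, 0.0002, 0, 0, 0, 1], [0.0141, 0, 0.0002, 0, 0, 0, 1], [0.0141, 0, 0.0002, 0, 0, 0, 1]]
  ]
}}

```text
clock: 14.08
position: [0.4324, -0.2459, 0.08]
orientation: [0.0, 1.0, 0.004, 0.001]
force: [2.6, 2.6, 6.6]
grip_width: -0.0
grip_force: 3.2
```

Request:
{"name": "step_arm", "arguments": {
  "motion": [
    [[0, 0, -0.008, 0, 0, 0, 1], [0.001, 0.038, -0.008, 0, 0, 0, 1], [0.001, 0.038, -0.008, 0, 0, 0, 1], [0.001, 0.038, -0.005, 0, 0, 0, 1], [0.001, 0.038, -0.003, 0, 0, 0, 1], [0.001, 0.038, -0.0025, 0, 0, 0, 1], [0.001, 0.038, -0.0025, 0, 0, 0, 1]]
  ]
}}

```text
clock: 14.95
position: [0.4323, -0.2833, 0.0818]
orientation: [-0.0, 1.0, 0.005, -0.0]
force: [0.0, 0.1, 0.0]
grip_width: 0.0001
grip_force: 0.0
```

Request:
{"name": "step_arm", "arguments": {
  "motion": [
    [[0, 0, 0.0004, 0, 0, 0, 1], [0, 0, 0.0009, 0, 0, 0, 1], [0, 0, 0.0009, 0, 0, 0, 1]]
  ]
}}

```text
clock: 15.32
position: [0.4323, -0.2837, 0.081]
orientation: [0.0, 1.0, 0.004, 0.0]
force: [-0.5, 0.3, 0.3]
grip_width: -0.0002
grip_force: 0.0
```

Request:
{"name": "step_arm", "arguments": {
  "motion": [
    [[0, 0, 0.0004, 0, 0, 0, 1], [0, 0, 0.0009, 0, 0, 0, 1], [0, 0, 0.0009, 0, 0, 0, 1]]
  ]
}}

```text
clock: 15.7
position: [0.4324, -0.2837, 0.0801]
orientation: [0.0, 1.0, 0.004, 0.0]
force: [-0.7, -0.1, 0.5]
grip_width: -0.0002
grip_force: 0.1
```

Request:
{"name": "step_arm", "arguments": {
  "motion": [
    [[0, 0, 0.0004, 0, 0, 0, 1], [0, 0, 0.0008, 0, 0, 0, 1], [0, 0, 0.0008, 0, 0, 0, 1]]
  ]
}}

```text
clock: 16.08
position: [0.4326, -0.2837, 0.0797]
orientation: [0.0, 1.0, 0.004, 0.0]
force: [-0.5, -0.1, 5.5]
grip_width: -0.0005
grip_force: 2.6
```

Request:
{"name": "step_arm", "arguments": {
  "motion": [
    [[-0.001, 0, 0.0002, 0, 0, 0, 1], [-0.003, 0, 0.0002, 0, 0, 0, 1], [-0.005, 0, 0.0002, 0, 0, 0, 1], [-0.0075, 0, 0.0002, 0, 0, 0, 1], [-0.01, 0, 0.0002, 0, 0, 0, 1], [-0.0125, 0, 0.0002, 0, 0, 0, 1], [-0.015, 0, 0.0002, 0, 0, 0, 1], [-0.017, 0, 0.0002, 0, 0, 0, 1], [-0.0188, 0, 0.0002, 0, 0, 0, 1], [-0.0188, 0, 0.0002, 0, 0, 0, 1]]
  ]
}}

```text
clock: 17.32
position: [0.4137, -0.2841, 0.0797]
orientation: [0.0, 1.0, 0.004, 0.0]
force: [-1.7, 0.0, 7.0]
grip_width: -0.0001
grip_force: 3.7
```

Request:
{"name": "step_arm", "arguments": {
  "motion": [
    [[0, 0, -0.004, 0, 0, 0, 1], [0.01, 0, -0.004, 0, 0, 0, 1], [0.0188, 0, -0.004, 0, 0, 0, 1], [0.0188, 0, -0.003, 0, 0, 0, 1], [0.0188, 0, -0.0015, 0, 0, 0, 1], [0.0188, 0, -0.0006, 0, 0, 0, 1], [0.0188, 0, -0.0001, 0, 0, 0, 1], [0.0188, 0, -0.0001, 0, 0, 0, 1]]
  ]
}}

```text
clock: 18.32
position: [0.4323, -0.2836, 0.0796]
orientation: [-0.0, 1.0, 0.004, 0.0]
force: [-0.3, 2.3, 6.2]
grip_width: 0.0001
grip_force: 3.1
```

Request:
{"name": "step_arm", "arguments": {
  "motion": [
    [[-0.001, 0, 0.0001, 0, 0, 0, 1], [-0.003, 0, 0.0001, 0, 0, 0, 1], [-0.005, 0, 0.0001, 0, 0, 0, 1], [-0.0075, 0, 0.0001, 0, 0, 0, 1], [-0.01, 0, 0.0001, 0, 0, 0, 1], [-0.0125, 0, 0.0001, 0, 0, 0, 1], [-0.015, 0, 0.0001, 0, 0, 0, 1], [-0.017, 0, 0.0001, 0, 0, 0, 1], [-0.0188, 0, 0.0001, 0, 0, 0, 1], [-0.0188, 0, 0.0001, 0, 0, 0, 1]]
  ]
}}

```text
clock: 19.58
position: [0.4133, -0.284, 0.0796]
orientation: [0.0, 1.0, 0.004, 0.0]
force: [-1.3, 0.7, 6.8]
grip_width: 0.0
grip_force: 3.7
```

Request:
{"name": "step_arm", "arguments": {
  "motion": [
    [[0, 0, -0.03, 0, 0, 0, 1], [-0.029, -0.038, -0.08, 0, 0, 0, 1], [-0.029, -0.038, -0.08, 0, 0, 0, 1], [-0.029, -0.038, -0.08, 0, 0, 0, 1]]
  ]
}}

```text
clock: 20.08
position: [0.3845, -0.2463, 0.1593]
orientation: [0.0, 1.0, 0.005, 0.001]
force: [0.3, -0.6, -0.4]
grip_width: -0.0003
grip_force: 0.0
```

```bash
python3 -c "
from h import *
look('pics/w3.png')"
```

```text
20.075 [ 0.38446696 -0.24633286  0.15934519] [ 0.32950611 -0.57136865 -0.42153878]
[236 144] [498 232] 3.053435114503817
[ 93.71766009 138.37456344]
[272.10501812 139.85855132]
[450.23998324 141.34043957]
[656.18690926 143.05369294]
```

View pics/w3.png

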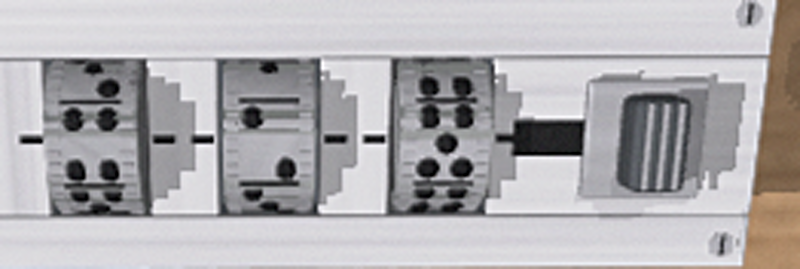

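The code reads 4-2-5, with every face centred (bars at rows 100 and 184 on each wheel). Before the catch, a quick clearance check on the carton.

```bash
python3 - <<'E'
from h import *
c=robot.camera("scene");t=robot.camera("top")
E=c["extrinsics"]
for p in((448,207),(456,214),(492,216)):print(onz(c,E,p,0).round(3))
for a,b in(((490,318),(462,90)),((524,355),(512,135))):
    print(tri([ray(t,t["extrinsics"],a),ray(c,E,b)]))
print(onz(t,t["extrinsics"],(459,258),.04), onz(t,t["extrinsics"],(497,250),0))
E
```

```text
[ 0.385 -0.485  0.   ]
[ 0.364 -0.471  0.   ]
[ 0.302 -0.497  0.   ]
(array([ 0.36360587, -0.39552928,  0.28541595]), [np.float64(0.011081115498376572), np.float64(0.011081115498376457)])
(array([ 0.30064589, -0.47025644,  0.18962269]), [np.float64(0.001999561724957247), np.float64(0.001999561724957394)])
[ 0.46278832 -0.40960276  0.04      ] [ 0.48310457 -0.48686421  0.        ]
```

Request:
{"name": "step_arm", "arguments": {
  "motion": [
    [[0.02, 0.055, 0, 0, 0, 0, 1], [0.038, 0.11, 0, 0, 0, 0, 1], [0.038, 0.11, 0.03, 0, 0, 0, 1], [0.038, 0.11, 0.065, 0, 0, 0, 1], [0.038, 0.11, 0.077, 0, 0, 0, 1], [0.038, 0.11, 0.0797, 0, 0, 0, 1], [0.038, 0.11, 0.0797, 0, 0, 0, 1]]
  ]
}}

```text
clock: 21.1
position: [0.4237, -0.3561, 0.0799]
orientation: [0.0, 1.0, 0.004, 0.0]
force: [-0.5, -0.2, 0.1]
grip_width: 0.0002
grip_force: 0.0
```

Request:
{"name": "step_arm", "arguments": {
  "motion": [
    [[0, -0.003, 0, 0, 0, 0, 1], [0, -0.006, 0, 0, 0, 0, 1], [0, -0.009, 0, 0, 0, 0, 1], [0, -0.012, 0, 0, 0, 0, 1], [0, -0.014, 0, 0, 0, 0, 1], [0, -0.014, 0, 0, 0, 0, 1]]
  ]
}}

```text
clock: 21.85
position: [0.4232, -0.3416, 0.0796]
orientation: [-0.0, 1.0, 0.004, 0.0]
force: [0.7, 1.2, 2.3]
grip_width: 0.0002
grip_force: 1.1
```

Request:
{"name": "step_arm", "arguments": {
  "motion": [
    [[0, 0, -0.001, 0, 0, 0, 1], [0, 0, -0.001, 0, 0, 0, 1], [0, -0.001, -0.001, 0, 0, 0, 1], [0, -0.001, -0.001, 0, 0, 0, 1]]
  ]
}}

```text
clock: 22.35
position: [0.4231, -0.341, 0.0804]
orientation: [0.0, 1.0, 0.004, 0.0]
force: [-1.1, -1.7, 0.2]
grip_width: 0.0002
grip_force: 1.0
```

Request:
{"name": "step_arm", "arguments": {
  "motion": [
    [[0, -0.001, 0, 0, 0, 0, 1], [0, -0.002, 0, 0, 0, 0, 1], [0, -0.003, 0, 0, 0, 0, 1], [0, -0.004, 0, 0, 0, 0, 1], [0, -0.005, 0, 0, 0, 0, 1], [0, -0.006, 0, 0, 0, 0, 1], [0, -0.006, 0, 0, 0, 0, 1]]
  ]
}}

```text
clock: 23.22
position: [0.423, -0.3346, 0.0804]
orientation: [-0.0, 1.0, 0.004, -0.0]
force: [-0.3, -2.2, -2.0]
grip_width: -0.0003
grip_force: 1.2
```

Request:
{"name": "step_arm", "arguments": {
  "motion": [
    [[0, -0.001, 0, 0, 0, 0, 1], [0, -0.002, 0, 0, 0, 0, 1], [0, -0.003, 0, 0, 0, 0, 1], [0, -0.004, 0, 0, 0, 0, 1], [0, -0.005, 0, 0, 0, 0, 1], [0, -0.006, 0, 0, 0, 0, 1], [0, -0.007, 0, 0, 0, 0, 1], [0, -0.008, 0, 0, 0, 0, 1], [0, -0.0085, 0, 0, 0, 0, 1], [0, -0.0085, 0, 0, 0, 0, 1]]
  ]
}}

```text
clock: 24.48
position: [0.4229, -0.3261, 0.0804]
orientation: [-0.0, 1.0, 0.004, -0.0]
force: [-0.7, -1.7, -0.7]
grip_width: -0.0002
grip_force: 1.2
```

```bash
python3 - <<'E'
from h import *
c=robot.camera("scene");im=c["img"]
cv2.imwrite("pics/s2.png",cv2.resize(im[170:310,270:450],None,fx=4,fy=4,interpolation=cv2.INTER_CUBIC))
print(robot.state()["force"])
E
```

```text
[-0.87278042 -2.99379531 -1.10913081]
```

View pics/s2.png

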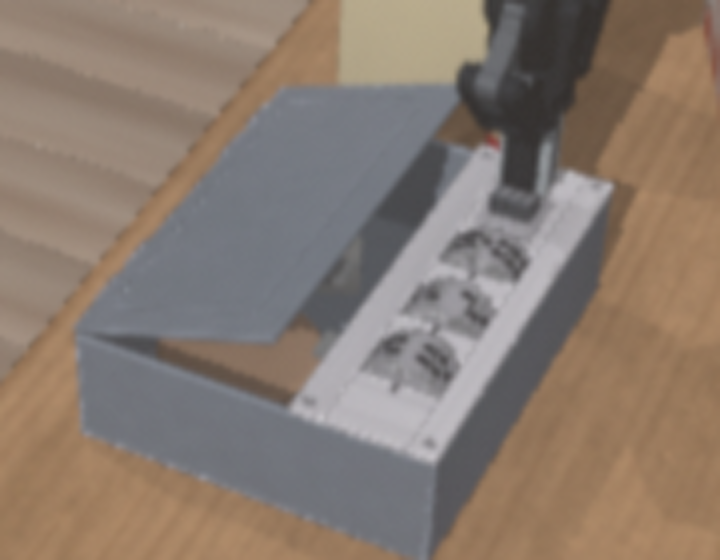

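The lid is up: its front edge is raised, with the open interior visible around (330,290). I'll let the catch go by backing off to the right, then towards the robot and up.

Request:
{"name": "step_arm", "arguments": {
  "motion": [
    [[0, 0.005, 0, 0, 0, 0, 1], [0, 0.011, 0, 0, 0, 0, 1], [0, 0.017, 0, 0, 0, 0, 1], [0, 0.023, 0, 0, 0, 0, 1], [-0.003, 0.025, -0.02, 0, 0, 0, 1], [-0.03, 0.025, -0.04, 0, 0, 0, 1], [-0.06, 0.02, -0.07, 0, 0, 0, 1], [-0.08, 0, -0.1, 0, 0, 0, 1], [-0.08, -0.05, -0.13, 0, 0, 0, 1], [-0.08, -0.07, -0.13, 0, 0, 0, 1]]
  ]
}}

```text
clock: 25.78
position: [0.3426, -0.2562, 0.2121]
orientation: [0.001, 1.0, 0.005, 0.001]
force: [0.2, -0.4, 0.4]
grip_width: 0.0002
grip_force: 0.0
```

Request:
{"name": "step_arm", "arguments": {
  "motion": [
    [[0, 0, 0, 0, 0, 0, 1], [0, 0, 0, 0, 0, 0, 1], [0, 0, 0, 0, 0, 0, 1]]
  ]
}}

```text
clock: 26.15
position: [0.3424, -0.2576, 0.2097]
orientation: [-0.0, 1.0, 0.004, -0.0]
force: [-0.3, 0.3, -0.1]
grip_width: -0.0003
grip_force: 0.0
```

```bash
python3 - <<'E'
from h import *
s=robot.state();c=robot.camera("wrist");E=wristE(c,s);print(s["clock"],s["position"],s["force"])
cv2.imwrite("pics/w4.png",c["img"])
E
```

```text
26.15 [ 0.3423737  -0.25764647  0.20974905] [-0.27589158  0.32685388 -0.09557822]
```

View pics/w4.png

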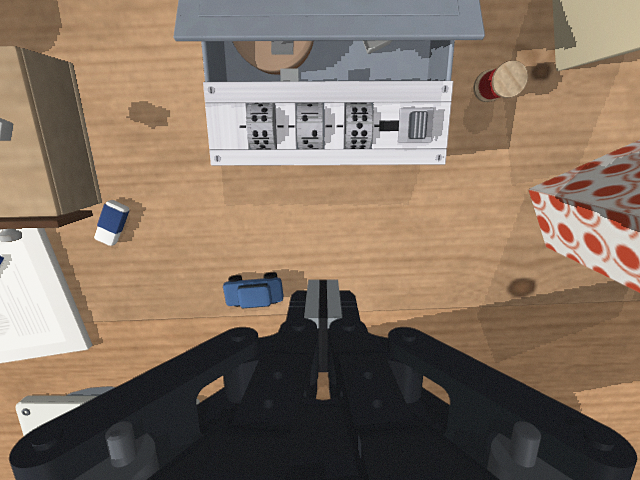

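The lid is open (front edge at row 40), the wheels at (262,126), (310,126) and (358,126) still show 4-2-5, and the catch is back at rest. The reel and sharpener are still standing where they were, and the arm is clear of everything.

```bash
python3 -c "
from rig import robot
print(robot.job_done())"
```

```text
the job is handed in; nothing more can be done
None
```

The strongbox is open: wheels left at 4-2-5, catch released and back at rest, lid up, highest force reading 16.6 N, and the job handed in at about 26 s with the arm clear.

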